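# Set the stock tags of the slide bins

## Task

The stock board has a hinged tag in front of each of its four bins. With a fingertip, gently push over like a page each tag that is wrong, so that the tags of the full bins (two slide cartons side by side) show their green faces to the robot's side and the tags of the bins that are not full show red. Pinch and pick up nothing, and leave the cartons and the things round the board where they are.

Things in the scene. Friction and masses are not known exactly. Their poses are not given: they have to be found in the camera images.
- board_mid (a point): Middle of the top of the fixed stock board's aluminium rail (36 mm deep, 396 wide, top 44 mm above the bench). Axes: x from the tags to the bins, away from the robot; y along the rail to the left; z up. Four tags stand on the rail 96 mm apart; each one's bin is centred 78 mm behind it (+x). All tags and bins are turned as the board is.
- tag_a: Fixed stand of a tag, black, 30 x 30 x 6 mm, on the rail; origin: centre of its underside, 44 mm above the bench. From 8 mm above the origin a pin 52 mm long, 4.4 thick rises, leaning 25 degrees from vertical towards +x (away from the robot). On it swings flag_a: a stiff page reaching 42 mm out from the pin, 44 mm high (4 to 48 mm along the pin), 5 mm thick, 24 to 39 g. Tags stand in any order.
- flag_a (a joint): Swing of the tag, rad. 0: page points at the robot (-x). Positive: to the right (-y), GREEN face with white disc seen from the robot; negative: to the left, RED with white bar. Stops at +1.3 and -1.3. The leaning pin makes the page fall to the stop of its side once pushed past 0. Space behind the page, above the bin, is free: sweep it from there towards the robot and across.
- tag_b: Fixed stand of a tag, black, 30 x 30 x 6 mm, on the rail; origin: centre of its underside, 44 mm above the bench. From 8 mm above the origin a pin 52 mm long, 4.4 thick rises, leaning 25 degrees from vertical towards +x (away from the robot). On it swings flag_b: a stiff page reaching 42 mm out from the pin, 44 mm high (4 to 48 mm along the pin), 5 mm thick, 24 to 39 g. Tags stand in any order.
- flag_b (a joint): Swing of the tag, rad. 0: page points at the robot (-x). Positive: to the right (-y), GREEN face with white disc seen from the robot; negative: to the left, RED with white bar. Stops at +1.3 and -1.3. The leaning pin makes the page fall to the stop of its side once pushed past 0. Space behind the page, above the bin, is free: sweep it from there towards the robot and across.
- tag_c: Fixed stand of a tag, black, 30 x 30 x 6 mm, on the rail; origin: centre of its underside, 44 mm above the bench. From 8 mm above the origin a pin 52 mm long, 4.4 thick rises, leaning 25 degrees from vertical towards +x (away from the robot). On it swings flag_c: a stiff page reaching 42 mm out from the pin, 44 mm high (4 to 48 mm along the pin), 5 mm thick, 24 to 39 g. Tags stand in any order.
- flag_c (a joint): Swing of the tag, rad. 0: page points at the robot (-x). Positive: to the right (-y), GREEN face with white disc seen from the robot; negative: to the left, RED with white bar. Stops at +1.3 and -1.3. The leaning pin makes the page fall to the stop of its side once pushed past 0. Space behind the page, above the bin, is free: sweep it from there towards the robot and across.
- tag_d: Fixed stand of a tag, black, 30 x 30 x 6 mm, on the rail; origin: centre of its underside, 44 mm above the bench. From 8 mm above the origin a pin 52 mm long, 4.4 thick rises, leaning 25 degrees from vertical towards +x (away from the robot). On it swings flag_d: a stiff page reaching 42 mm out from the pin, 44 mm high (4 to 48 mm along the pin), 5 mm thick, 24 to 39 g. Tags stand in any order.
- flag_d (a joint): Swing of the tag, rad. 0: page points at the robot (-x). Positive: to the right (-y), GREEN face with white disc seen from the robot; negative: to the left, RED with white bar. Stops at +1.3 and -1.3. The leaning pin makes the page fall to the stop of its side once pushed past 0. Space behind the page, above the bin, is free: sweep it from there towards the robot and across.
- bin_a: Blue open bin, 78 (x) by 92 (y) by 28 mm, walls and floor 4 mm, fixed to the board; origin at the centre of its underside, 4 mm above the bench. Belongs to the tag directly in front of it. It holds two cartons side by side when full; with one or none it is not full. The bins are in any order.
- bin_b: Blue open bin, 78 (x) by 92 (y) by 28 mm, walls and floor 4 mm, fixed to the board; origin at the centre of its underside, 4 mm above the bench. Belongs to the tag directly in front of it. It holds two cartons side by side when full; with one or none it is not full. The bins are in any order.
- bin_c: Blue open bin, 78 (x) by 92 (y) by 28 mm, walls and floor 4 mm, fixed to the board; origin at the centre of its underside, 4 mm above the bench. Belongs to the tag directly in front of it. It holds two cartons side by side when full; with one or none it is not full. The bins are in any order.
- bin_d: Blue open bin, 78 (x) by 92 (y) by 28 mm, walls and floor 4 mm, fixed to the board; origin at the centre of its underside, 4 mm above the bench. Belongs to the tag directly in front of it. It holds two cartons side by side when full; with one or none it is not full. The bins are in any order.
- carton_1_mid (a point): Centre of a loose white and blue carton of slides, 32 x 79 x 30 mm, lying in one of the bins with its long side along the board's y; its top is 38 mm above the bench. Not to be moved.
- carton_2_mid (a point): Centre of a loose white and blue carton of slides, 32 x 79 x 30 mm, lying in one of the bins with its long side along the board's y; its top is 38 mm above the bench. Not to be moved.
- carton_3_mid (a point): Centre of a loose white and blue carton of slides, 32 x 79 x 30 mm, lying in one of the bins with its long side along the board's y; its top is 38 mm above the bench. Not to be moved.
- carton_4_mid (a point): Centre of a loose white and blue carton of slides, 32 x 79 x 30 mm, lying in one of the bins with its long side along the board's y; its top is 38 mm above the bench. Not to be moved.
- carton_5_mid (a point): Centre of a loose white and blue carton of slides, 32 x 79 x 30 mm, lying in one of the bins with its long side along the board's y; its top is 38 mm above the bench. Not to be moved.
- eosin_bottle: Loose brown dropper bottle with a red collar, 32 mm wide, 86 mm high, standing by the left end of the board; origin at the centre of its underside. Not to be moved.
- canister: Loose black canister with a white lid, 37 mm wide, 64 mm high, by the right end of the board; origin at the centre of its underside. Not to be moved.
- coverslips: Loose light-blue box, 27 x 27 x 14 mm, on the bench in front of the board; origin at the centre of its underside. Not to be moved.
- marker: Loose white marker pen with a black cap, 135 mm long, 17 mm thick, lying on the bench to the right of the board; origin at the centre of its underside. Not to be moved.
- violet_bottle: Loose brown dropper bottle with a black cap, 32 mm wide, 86 mm high, by the left end of the board; origin at the centre of its underside. Not to be moved.

How it is judged:
At the end, for the whole second after the job is handed in: Each tag in front of a bin with two cartons has swung to the right (green shown, joint above 1.1 rad), every other tag to the left (red shown, joint below -1.1 rad) ((((horizontal distance between tag_a and bin_a below 0.1 m or horizontal distance between tag_a and bin_b below 0.1 m) and value of joint flag_a above 1.1 rad) or (not (horizontal distance between tag_a and bin_a below 0.1 m or horizontal distance between tag_a and bin_b below 0.1 m) and value of joint flag_a below -1.1 rad)) and (((horizontal distance between tag_b and bin_a below 0.1 m or horizontal distance between tag_b and bin_b below 0.1 m) and value of joint flag_b above 1.1 rad) or (not (horizontal distance between tag_b and bin_a below 0.1 m or horizontal distance between tag_b and bin_b below 0.1 m) and value of joint flag_b below -1.1 rad)) and (((horizontal distance between tag_c and bin_a below 0.1 m or horizontal distance between tag_c and bin_b below 0.1 m) and value of joint flag_c above 1.1 rad) or (not (horizontal distance between tag_c and bin_a below 0.1 m or horizontal distance between tag_c and bin_b below 0.1 m) and value of joint flag_c below -1.1 rad)) and (((horizontal distance between tag_d and bin_a below 0.1 m or horizontal distance between tag_d and bin_b below 0.1 m) and value of joint flag_d above 1.1 rad) or (not (horizontal distance between tag_d and bin_a below 0.1 m or horizontal distance between tag_d and bin_b below 0.1 m) and value of joint flag_d below -1.1 rad))); the robot touches nothing.
It fails at once if a tag is pinched or forced (more than 18 N from the fingers) (contact force between the fingers and tag_a above 18 N or contact force between the fingers and tag_b above 18 N or contact force between the fingers and tag_c above 18 N or contact force between the fingers and tag_d above 18 N).
It fails at once if a carton is moved more than 15 mm or lifted out (distance of any of carton_1_mid, carton_2_mid, carton_3_mid, carton_4_mid, carton_5_mid from where it was at the start of the episode above 0.015 m).
It fails at once if a thing standing round the board is moved more than 20 mm, lifted or knocked over (distance of any of eosin_bottle, canister, coverslips, marker, violet_bottle from where it was at the start of the episode above 0.02 m or angle between any of eosin_bottle, canister, coverslips, violet_bottle's own z axis and vertical above 0.5 rad).
It also fails if it takes over 48 s, if anything falls off the work surface, if the arm or the gripper's body presses on something with over 40 N, if the wrist force passes 120 N, or if a joint passes its speed limit or range.

## Robot

A 6-joint arm with a two-finger parallel gripper is mounted at the origin on a cart in front of the work surface, level with it; the furniture and walls round the work are solid. World frame = base frame: x ahead of the robot, y to its left, z up, the work surface at z = 0. Lengths are in m, angles in rad, forces in N, time in s.
With the tool pointing down it reaches from about 0.35 to 0.975 m from the base axis. Payload 7.1 kg.
Tool frame: the origin (TCP) lies midway between the tips of the shut fingers; the grasp point (between the pads) lies 19 mm behind it; z points along the fingers, y is the direction in which the jaws open and shut (so a half turn about z gives the same grasp; the last joint's range is limited). The gripper opens to 88 mm and grips with 3 to 60 N. Pads are 20 mm wide; open, the fingers measure 115 mm over their backs; the gripper's body (75 mm by 178 mm) begins 61 mm behind the grasp point.
Start: joints at [1.122, 0.423, 1.63, -0, 1.089, -0.019], TCP at [0.26, 0.568, 0.223] pointing down, gripper open.
Joint ranges: [-3, 3], [-0.9, 2.11], [0.09, 2.58], [-1.31, 4.45], [0.11, 2.69], [-2.54, 2.54]. Speed limits (rad/s): [2.39, 2.39, 3.01, 3.14, 3.14, 3.14].

## Interface

Orientations are given as a unit quaternion [x, y, z, w].
In Python, from plant import env, imaging gives the robot as it stands. The module is installed in compiled form; this text tells all that it offers.
- The arm moves only by the tool step_arm, never from a script. Its argument "commands" is a list of rows, each a list of 6 numbers: the shift along the world's x, y, z in cm, then the turn, a rotation vector about the world's x, y, z in rad. In form: [[tx, ty, tz, ax, ay, az], ...]. A call has 1 to 12 rows; each row shifts and turns the commanded pose from where the row before left it; what a row does not reach is not made up. A row lasts 1/12 s, in which the tool goes at most 41.7 mm and 7.16 degrees, less where a joint would pass 70% of its speed; a pose out of reach is approached as far as the arm can. A call with a gripper value outside its range is refused whole. "grip" is the finger opening in cm, from 0 to 8.78, set as the call begins (left out, the last holds). The fingers move at their own pace and stop on an object; the grip force is fixed at half the most. Time passes only in rows, so rows that do not move let the fingers close. It gives the time, the measured TCP pose, the force and the opening at its end, in the units of the state.
- env.observe(): the state, without advancing time (a new reading comes with each control period).
- imaging.grab_frame(name): name is "side" or "top" or "wrist"; returns a dict with "img" (400x640x3 uint8, red, green, blue), "depth" (400x640 float32, m along the optical axis (not along the pixel's ray), 0 where there is no reading), "mtx" (3x3 intrinsics, pixels), "eye" and "orientation" of the camera in the world; the wrist camera has in their place "tool_from_camera" (4x4, takes a point from camera to tool coordinates, whose origin is the TCP and whose axes are the flange's). Camera axes: x right, y up, looking along -z (the intrinsics and any distortion apply to the point x, -y, -z); pixel columns grow to the right and rows downward; lengths in m; the calibration is good to about 2 mm. A picture is of the moment at which its call begins: read the wrist's pose just before it.
- env.finish_job(): hands the job in, once; it reports no verdict.
The state is a dict: "time": time; "joint_pos": joint angles; "joint_vel": joint speeds; "joint_torque": joint torques, N m; "tcp_pos": TCP position; "ee_rot": TCP orientation; "ft_force": force on the tool from outside, world axes, zero at the start; "wrist_torque": the same for the moment, N m; "width": opening from 0.0 (shut) to 1.0 (fully open).
Only numpy, scipy, OpenCV 4.12 (cv2) and the standard library are available. Lean on these libraries where they do the work, as an engineer would, in place of code of your own. Each camera call takes 0.05 s, during which the arm holds its last target. There are 200 camera calls.

## Working session

There is one attempt and no reset: what is moved stays moved. The work goes in short steps, Python scripts to look and compute and a tool call to move; the robot and the scene stay as the last step left them, time stands still between calls to the robot, and variables do not carry over. Pictures are saved under pics/ and viewed, about 8 in all and at most 12, crops included, and the job is handed in when it is done.

Besides the shell and the picture viewer there is one more tool, called after "Call:" as name(argument=value, ...), one argument or row to a line, values as JSON. step_arm: Moves the arm, as the interface text tells. Its arguments: {"type":"object","properties":{"commands":{"type":"array"},"grip":{"type":"number"}},"required":["commands"]}

```bash
mkdir -p pics
cat > h.py <<'E'
import numpy as np, cv2
from scipy.spatial.transform import Rotation as R
from plant import env, imaging
def grab(n):
    f=imaging.grab_frame(n); return f
def pts(f):
    d=f["depth"]; K=np.array(f["mtx"]); v,u=np.mgrid[0:d.shape[0],0:d.shape[1]]
    c=np.stack([(u-K[0,2])/K[0,0]*d,-(v-K[1,2])/K[1,1]*d,-d],-1)
    o=np.array(f["orientation"]); M=R.from_quat(o).as_matrix() if o.size==4 else o
    return c@M.T+np.array(f["eye"])
def save(f,n): cv2.imwrite("pics/"+n,cv2.cvtColor(f["img"],cv2.COLOR_RGB2BGR))
E
python3 - <<'E'
from h import *
s=env.observe(); print(s)
for n in("top","side"):
    f=grab(n); save(f,n+"0.png"); np.savez(n+"0.npz",P=pts(f),**{k:f[k] for k in("img","depth","mtx","eye","orientation")})
    print(n,f["eye"],f["orientation"],f["mtx"],[k for k in f])
E
```

```text
{'time': 0.0, 'joint_pos': array([ 1.12198840e+00,  4.23816057e-01,  1.63068740e+00, -5.24862927e-07,
        1.08860350e+00, -1.89899628e-02]), 'joint_vel': array([ 0.00061405, -0.00101075,  0.00118422, -0.00045255,  0.00192637,
       -0.00080267]), 'joint_torque': array([ 8.81774904e-04, -5.44634092e+01, -2.73671705e+01,  6.44219806e-02,
        2.27092841e-02, -1.45045246e-04]), 'tcp_pos': array([0.26017021, 0.56766246, 0.2219182 ]), 'ee_rot': array([ 2.13258326e-01,  9.76995554e-01, -7.36590100e-04, -1.75260917e-04]), 'ft_force': array([ 0.27561033, -1.03829795,  0.06486449]), 'wrist_torque': array([0.05156761, 0.03441525, 0.05505418]), 'width': 1.0002552265189883}
top [0.3684158  0.06980544 1.5107483 ] [ 0.02869177 -0.03658396 -0.70306988  0.70959928] [[501.83679754   0.         316.58674365]
 [  0.         501.83679754 200.39493749]
 [  0.           0.           1.        ]] ['img', 'depth', 'mtx', 'eye', 'orientation']
side [0.1182948  0.96910817 0.57642945] [-0.1063254   0.50891349  0.83610936 -0.17499459] [[367.0066156    0.         321.692098  ]
 [  0.         367.0066156  195.40462207]
 [  0.           0.           1.        ]] ['img', 'depth', 'mtx', 'eye', 'orientation']
```

View pics/top0.png

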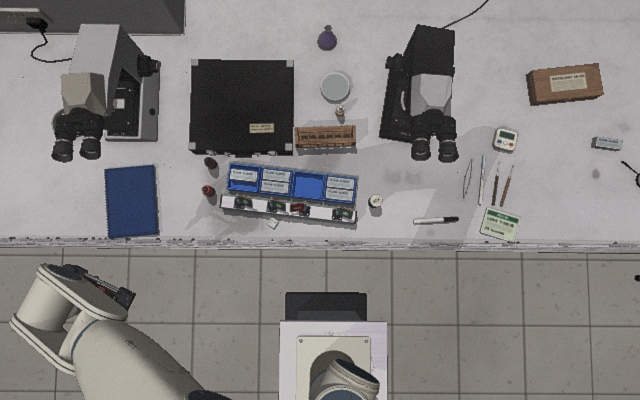

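View pics/side0.png

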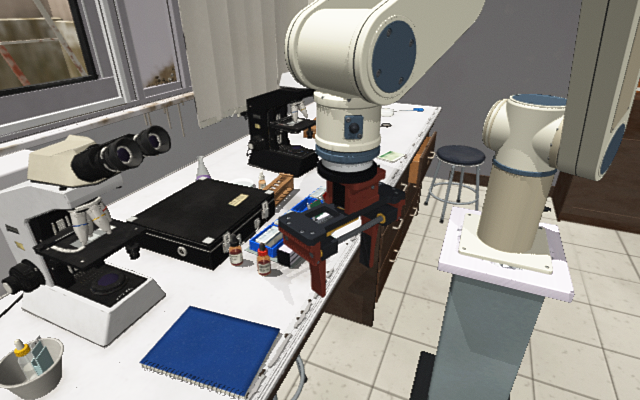

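The top view shows the board at u 220–357, v 162–223. The bins from left to right look like one carton, two, none, two. The side view's sight of the tags is blocked by the arm. Next I zoom in and fit the board pose.

Run:
```python
import numpy as np,cv2
d=np.load("top0.npz"); im=d["img"];P=d["P"]
c=im[150:240,195:395][:,:,::-1]; cv2.imwrite("pics/crop0.png",cv2.resize(c,None,fx=4,fy=4,interpolation=cv2.INTER_CUBIC))
hsv=cv2.cvtColor(im,cv2.COLOR_RGB2HSV)
roi=np.zeros(im.shape[:2],bool); roi[150:230,213:365]=1
blue=roi&(hsv[...,0]>100)&(hsv[...,0]<130)&(hsv[...,1]>120)
n,l,st,ce=cv2.connectedComponentsWithStats(blue.astype(np.uint8))
print(st[st[:,4]>30])
# whole bin block: blue+cartons = height 20..42mm behind rail; rail = z 38..50
z=P[...,2]; print("bench z",np.median(z[225:232,150:210]))
zz=z[150:230:4,213:365:6]; print((zz*1000).astype(int))
r=cv2.minAreaRect(np.argwhere(blue)[:,::-1].astype(np.float32)); print(r)
print(cv2.boxPoints(r))
# blue rims at 32mm
K=d["mtx"]
from scipy.spatial.transform import Rotation as R
M=R.from_quat(d["orientation"]).as_matrix()
def ray(u,v,h):
    q=M@np.array([(u-K[0,2])/K[0,0],-(v-K[1,2])/K[1,1],-1]); return d["eye"]+q*(h-d["eye"][2])/q[2]
for p in cv2.boxPoints(r): print(ray(*p,.032))
```

```text
[[     0      0    640    400 254418]
 [   227    163     97     37   1437]
 [   323    175     33     29    129]]
bench z 0.0002500443528898888
[[ 73  80  74  76  74  74  76  74  80  84  80  82  81  82   0  -3  -1  -2
    0   0   0  -2   1   0  -3  -3]
 [ 56  12  36  19  11  18  11  34  21  21  52  16  19  27   0   4   1  -2
    0  -5  -4  -8  -1  -4   3  -2]
 [ 40   0  -6   1  -3   0   3  -4   3   0   0  -1  10   2  -2  -2  -2  -1
   -2   0  -3   9  -1   3  -1   0]
 [ 49  -2  -1   2   7   0   0   0  -5   0   2   4   0   0   0  -6  -2  -1
    3   1   2   1  -1   2   0  -1]
 [ 34   0   0  17  10  18  31  26   0   4   1  -2  -5  -2  -1   0   0   3
    0  -3  -3   0   0   0   1  -2]
 [ -3   1  -1  32  38  34   7   6  29  36  33  20  31  35   5   4   5   5
    1   0  -3  -5   4   3  -1  -2]
 [  1   1   4  39  33  30  39  38  35  32  40  33  36  30   8   1  13  25
   32   3   2   0   2  -1  -3  -2]
 [ -1   8  -4  36  38  31  37  41  34  41  37  35  31  35   7   6   7   4
    9   9  34  36  13  32   2  -6]
 [  1  -2  -3   6   0   3  12  24  26  37  33  28  21   6   4   4   5   5
    5  36
[... 865 characters left out ...]
 47  42  45  60  81  86  -1  -3]
 [ -2   0  -6  -7   0  -4   0   3   2  -2  14  -3   2   2   7   4  14  38
   40  38  50  50  42  66   3  -4]
 [ -3  -1   2  -3  -1  -6  -2   2   0   6  15  -2  -4   6   3   3  -2  -2
    3   1   3   6  11  41  -1   0]
 [ -4  -1   2  -1   0  -1   3   1   3  -7  11   1 -10   0  -2  -8   4  -2
    0   2  -2   0   0   1   1   3]]
((292.1964111328125, 174.8635711669922), (127.76338958740234, 43.13056564331055), 6.842773914337158)
[[226.20036 188.66403]
 [231.33916 145.8407 ]
 [358.19244 161.06311]
 [353.05365 203.88644]]
[0.53769433 0.32170327 0.032     ]
[0.66641379 0.30965322 0.032     ]
[ 0.6245216  -0.06924669  0.032     ]
[ 0.49612122 -0.05415657  0.032     ]
```

View pics/crop0.png

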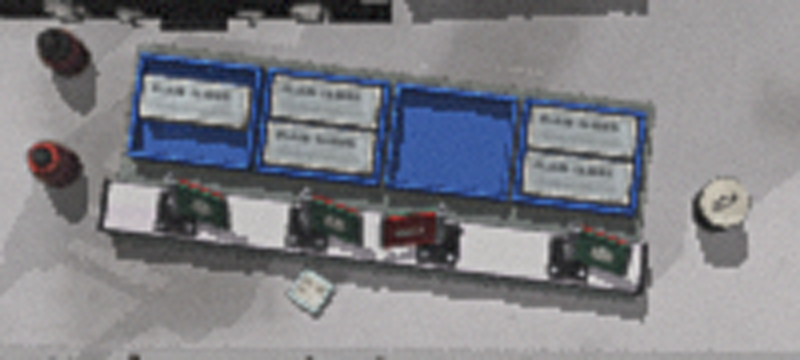

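The zoomed crop shows the bins from left to right: 1 carton, 2, empty, 2. The tags are green, green, red, green, so only the leftmost tag is wrong (stand near crop (182,212), page reaching right). Next I fit the rail line and tag positions.

```bash
cat >> h.py <<'E'
def ray(f,u,v,h,Rm=None,eye=None):
    K=np.array(f["mtx"]); M=R.from_quat(f["orientation"]).as_matrix() if Rm is None else Rm; e=f["eye"] if eye is None else eye
    q=M@np.array([(u-K[0,2])/K[0,0],-(v-K[1,2])/K[1,1],-1]); return e+q*(h-e[2])/q[2]
E
python3 - <<'E'
from h import *
d=np.load("top0.npz"); im=d["img"]; hsv=cv2.cvtColor(im,cv2.COLOR_RGB2HSV)
def w(cx,cy,h): return ray(d,195+cx/4-.375,150+cy/4-.375,h)
# bins' outer rim corners (crop pixels) at z=.032, rail top corners at .044
c={ 'binLB':(140,53,.032),'binRB':(649,101,.032),'binRF':(638,213,.032),'binLF':(129,160,.032),'railLB':(106,180,.044),'railLF':(101,227,.044),'railRF':(642,291,.044),'railRB':(646,243,.044)}
W={k:w(*v) for k,v in c.items()}
for k,v in W.items(): print(k,v.round(4))
n=lambda a,b:np.linalg.norm(W[a]-W[b])
print("bin len",n('binLB','binRB'),n('binLF','binRF'),"exp .380; depth",n('binLB','binLF'),n('binRB','binRF'),"exp .078; rail",n('railLF','railRF'),n('railLB','railRB'),".396",n('railLF','railLB'))
for a,b in(('binRB','binLB'),('binRF','binLF'),('railRF','railLF'),('railRB','railLB')):
    q=W[b]-W[a]; print(np.degrees(np.arctan2(-q[0],q[1])))
bm=np.mean([W[k] for k in W if k[0]=='b'],0); rm=np.mean([W[k] for k in W if k[0]=='r'],0)
yaw=-np.arctan2((W['binLB']-W['binRB']+W['binLF']-W['binRF'])[0],(W['binLB']-W['binRB']+W['binLF']-W['binRF'])[1])
X=np.array([np.cos(yaw),np.sin(yaw)]);Y=np.array([-X[1],X[0]])
print("yaw",yaw,np.degrees(yaw),"rail mid",rm,"from bins",bm[:2]-.078*X)
for k in(1.5,.5,-.5,-1.5): print("tag",rm[:2]+.096*k*Y)
for s in((180,215),(308,230),(438,243),(568,262)): print("stand seen",w(*s,.05).round(4))
E
```

```text
binLB [0.615  0.3135 0.032 ]
binRB [ 0.5829 -0.0654  0.032 ]
binRF [ 0.4992 -0.0573  0.032 ]
binLF [0.5349 0.3196 0.032 ]
railLB [0.5186 0.3341 0.044 ]
railLF [0.484  0.3368 0.044 ]
railRF [ 0.4408 -0.0593  0.044 ]
railRB [ 0.4761 -0.0622  0.044 ]
bin len 0.38021217177247996 0.3786501727134725 exp .380; depth 0.0803563063650306 0.08412031807382518 exp .078; rail 0.39847765270089236 0.39854288161854834 .396 0.03469784045832735
-4.840172435335311
-5.409308784343686
-6.216598590426149
-6.123095167419159
yaw -0.0894333737953438 -5.124154866089093 rail mid [0.47987431 0.13733584 0.044     ] from bins [0.48028092 0.13457602]
tag [0.49273556 0.28076034]
tag [0.48416139 0.18514401]
tag [0.47558723 0.08952767]
tag [ 0.46701307 -0.00608867]
stand seen [0.4929 0.2785 0.05  ]
stand seen [0.4828 0.185  0.05  ]
stand seen [0.4742 0.0902 0.05  ]
stand seen [ 0.4612 -0.0048  0.05  ]
```

Call:
step_arm(
  commands=[
    [2.2,-2.6,0,0,0,0.0275],
    [2.2,-2.6,0,0,0,0.0275],
    [2.2,-2.6,0,0,0,0.0275],
    [2.2,-2.6,0,0,0,0.0275],
    [2.2,-2.6,0,0,0,0.0275],
    [2.2,-2.6,0,0,0,0.0275],
    [2.2,-2.6,0,0,0,0.0275],
    [2.2,-2.6,0,0,0,0.0275],
    [2.2,-2.6,0,0,0,0.0275],
    [2.2,-2.6,0,0,0,0.0275],
    [2.2,-2.6,0,0,0,0.0275],
    [2.2,-2.6,0,0,0,0.0275],
  ],
  grip=0,
)

```text
time: 1.1
tcp_pos: [0.525, 0.2546, 0.2224]
ee_rot: [0.049, 0.999, -0.0, -0.0]
ft_force: [-0.1, 0.7, 0.5]
width: 0.127
```

Run:
```python
from h import *
s=env.observe(); print(s["time"],s["tcp_pos"],s["ee_rot"],s["width"])
f=grab("wrist"); save(f,"w1.png"); T=np.array(f["tool_from_camera"]); print(T.round(3))
np.savez("w1.npz",img=f["img"],depth=f["depth"],mtx=f["mtx"],T=T,p=s["tcp_pos"],q=s["ee_rot"])
f=grab("side"); save(f,"side1.png"); np.savez("side1.npz",**f)
```

```text
1.1 [0.52503365 0.25460056 0.22240642] [ 4.92023880e-02  9.98788783e-01 -1.24447307e-04 -2.75485449e-04] 0.12748016291999487
[[-0.001  0.965  0.262  0.071]
 [ 1.     0.     0.001 -0.001]
 [ 0.001  0.262 -0.965 -0.162]
 [ 0.     0.     0.     1.   ]]
```

View pics/w1.png

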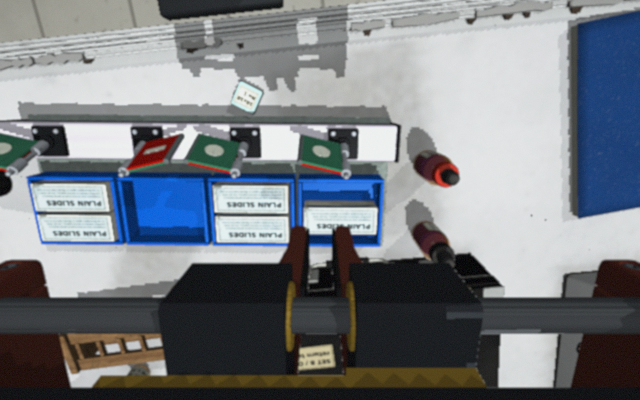

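The wrist view is rotated, with the robot side at the top. It confirms the bin contents and tags: the tag by the bottles has its stand at (343,138), shows green, and its bin holds one carton. The other three are right. I measure that stand and the rail end.

Run:
```python
from h import *
d=np.load("w1.npz"); M=R.from_quat(d["q"]).as_matrix(); T=d["T"]
Rm=M@T[:3,:3]; e=d["p"]+M@T[:3,3]; f={"mtx":d["mtx"]}
w=lambda u,v,h: ray(f,u,v,h,Rm,e)
im=d["img"]; hsv=cv2.cvtColor(im,cv2.COLOR_RGB2HSV)
for (a,b) in((315,370),(220,270)):
    m=(hsv[120:160,a:b,2]<70).astype(np.uint8); n,l,st,ce=cv2.connectedComponentsWithStats(m); i=1+np.argmax(st[1:,4]); x,y,ww,hh,A=st[i]; print(a+x,120+y,ww,hh,A)
    # front edge of stand top (z=.050) at top of image
    print("front corners",w(a+x,120+y,.05),w(a+x+ww,120+y,.05))
print("rail end corners",w(396,125,.044),w(393,162,.044), "other front",w(20,121,.044))
g=(hsv[...,0]>60)&(hsv[...,0]<90)&(hsv[...,1]>120); g[:, :296]=0; g[:,360:]=0; g[:130]=0; g[180:]=0
ys,xs=np.nonzero(g); print("page px",xs.min(),xs.max(),ys.min(),ys.max())
```

```text
328 129 30 29 437
front corners [0.47967647 0.2656813  0.05      ] [0.48254366 0.29454311 0.05      ]
230 128 30 29 531
front corners [0.4693652  0.17151306 0.05      ] [0.47223247 0.20037467 0.05      ]
rail end corners [0.48288243 0.33250545 0.044     ] [0.51927292 0.3279906  0.044     ] other front [ 0.44263013 -0.03372008  0.044     ]
page px 303 341 137 170
```

Call:
step_arm(
  commands=[
    [0.9,-0.8,0,0,0,0],
    [0,0,-2,0,0,0],
    [0,0,-3,0,0,0],
    [0,0,-3,0,0,0],
    [0,0,-3,0,0,0],
    [0,0,-2,0,0,0],
    [0,0,-1.5,0,0,0],
    [0,0,-1,0,0,0],
    [0,0,-0.5,0,0,0],
    [0,0,0,0,0,0],
  ],
)

```text
time: 2.03
tcp_pos: [0.5327, 0.2484, 0.0618]
ee_rot: [0.05, 0.999, -0.0, -0.001]
ft_force: [-0.5, 1.3, -0.5]
width: 0.006
```

Run:
```python
from h import *
s=env.observe(); print(s["time"],s["tcp_pos"],s["ft_force"],s["width"])
f=grab("wrist"); g=grab("side")
def b(x): return x["img"][:,:,::-1]
cv2.imwrite("pics/c2.png",np.vstack([cv2.resize(b(f)[60:260,160:480],(800,300)),cv2.resize(b(g)[160:300,200:420],(800,300))]))
```

```text
2.0333 [0.53274951 0.24837538 0.06182698] [-0.46503894  1.30529727 -0.45163655] 0.005959060540413657
```

View pics/c2.png

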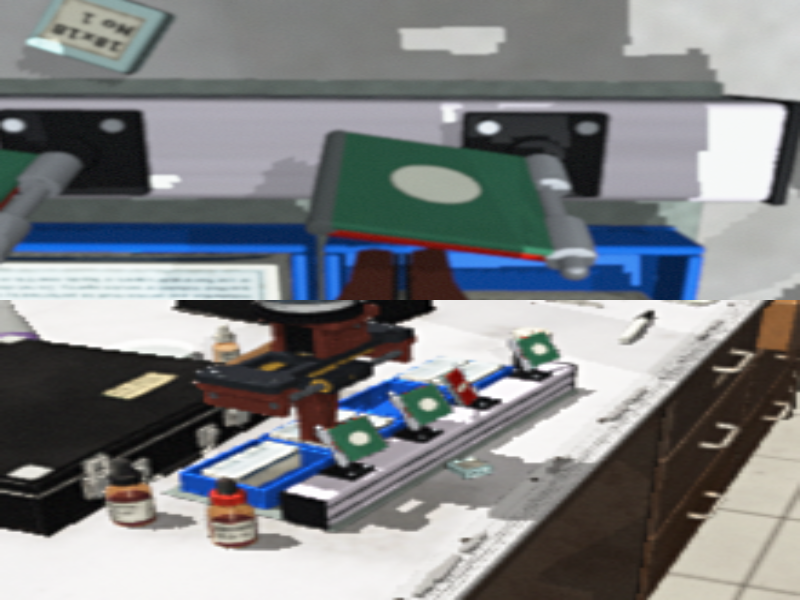

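The fingers (image c2, top half, about (400,270)) stand behind the page's middle, clear of it. In the side view nothing touches. Now I sweep toward the robot.

Call:
step_arm(
  commands=[
    [-0.5,0,0,0,0,0],
    [-0.5,0,0,0,0,0],
    [-0.5,0,0,0,0,0],
    [-0.5,0,0,0,0,0],
    [-0.5,0,0,0,0,0],
    [-0.5,0,0,0,0,0],
    [-0.5,0.05,0,0,0,0],
    [-0.5,0.05,0,0,0,0],
    [-0.5,0.05,0,0,0,0],
    [-0.5,0.05,0,0,0,0],
    [-0.5,0.1,0,0,0,0],
    [-0.5,0.1,0,0,0,0],
  ],
)

```text
time: 3.13
tcp_pos: [0.4729, 0.2522, 0.0626]
ee_rot: [0.05, 0.999, -0.0, -0.0]
ft_force: [-1.4, -0.0, 1.0]
width: 0.003
```

Run:
```python
from h import *
s=env.observe(); print(s["time"],s["tcp_pos"],s["ft_force"],s["width"])
f=grab("wrist"); g=grab("side")
def b(x): return x["img"][:,:,::-1]
cv2.imwrite("pics/c3.png",np.vstack([cv2.resize(b(f)[120:320,160:480],(800,300)),cv2.resize(b(g)[160:300,200:420],(800,300))]))
```

```text
3.1333 [0.47289579 0.25220848 0.06263816] [-1.42401118 -0.03301674  1.03774896] 0.00319629209307033
```

View pics/c3.png

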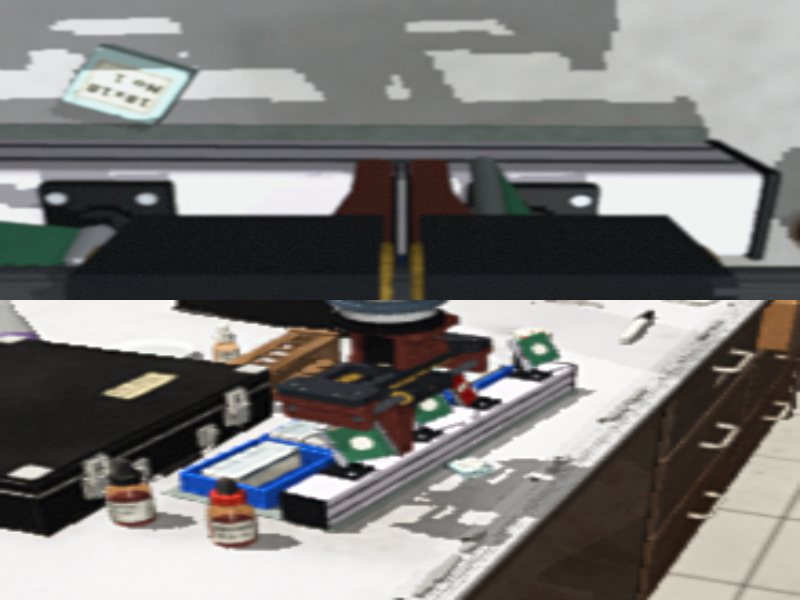

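The page (top half, about (485,190)) has swung partway and rests on the fingers' left side. Forces are about 1.5 N. Now I push across to the left.

Call:
step_arm(
  commands=[
    [0,0.5,0,0,0,0],
    [0,0.5,0,0,0,0],
    [0,0.5,0,0,0,0],
    [0,0.5,0,0,0,0],
    [0,0.5,0,0,0,0],
    [0,0.4,0,0,0,0],
    [0,0.4,0,0,0,0],
    [0,0.3,0,0,0,0],
    [0,0,0,0,0,0],
    [0,0,0,0,0,0],
  ],
)

```text
time: 4.07
tcp_pos: [0.4733, 0.2883, 0.0626]
ee_rot: [0.05, 0.999, -0.0, -0.0]
ft_force: [0.3, -1.2, 0.4]
width: 0.005
```

Run:
```python
from h import *
s=env.observe(); print(s["time"],s["tcp_pos"],s["ft_force"],s["width"])
f=grab("wrist"); g=grab("side")
def b(x): return x["img"][:,:,::-1]
cv2.imwrite("pics/c4.png",np.vstack([cv2.resize(b(f)[120:320,160:480],(800,300)),cv2.resize(b(g)[160:300,200:420],(800,300))]))
```

```text
4.0667 [0.47330521 0.28825401 0.0626077 ] [ 0.25861352 -1.2064288   0.36065951] 0.004614504601853613
```

View pics/c4.png

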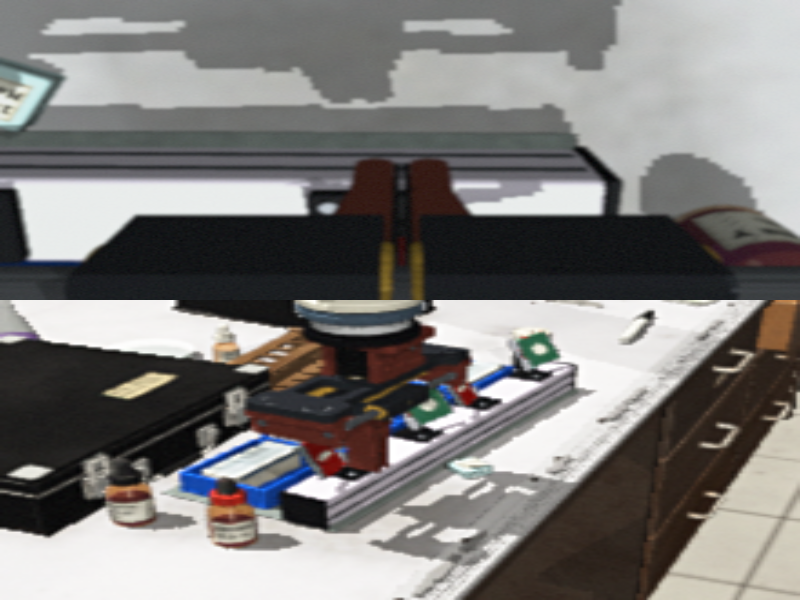

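The page has fallen left and shows red (side view, about (322,460)). I back off toward the robot, then go up and back to the viewing pose.

Call:
step_arm(
  commands=[
    [-1,0,0,0,0,0],
    [-1.5,0,0,0,0,0],
    [-1,0,1,0,0,0],
    [0,0,3,0,0,0],
    [0,0,3,0,0,0],
    [0,0,3,0,0,0],
    [0,0,3,0,0,0],
    [0,0,3,0,0,0],
    [3,-1.5,0,0,0,0],
    [3,-1.5,0,0,0,0],
    [2,0,0,0,0,0],
    [0,0,0,0,0,0],
  ],
)

```text
time: 5.17
tcp_pos: [0.5211, 0.2575, 0.2231]
ee_rot: [0.051, 0.999, 0.0, 0.001]
ft_force: [0.1, 0.4, 0.3]
width: 0.011
```

Run:
```python
from h import *
s=env.observe(); print(s["time"],s["tcp_pos"],s["ft_force"],s["width"])
f=grab("wrist"); g=grab("side")
def b(x): return x["img"][:,:,::-1]
cv2.imwrite("pics/c5.png",np.vstack([b(f)[60:300],cv2.resize(b(g)[160:300,150:470],(640,280))]))
```

```text
5.1667 [0.52113553 0.25749243 0.22311611] [0.11618034 0.36364667 0.28989356] 0.011253029819750255
```

View pics/c5.png

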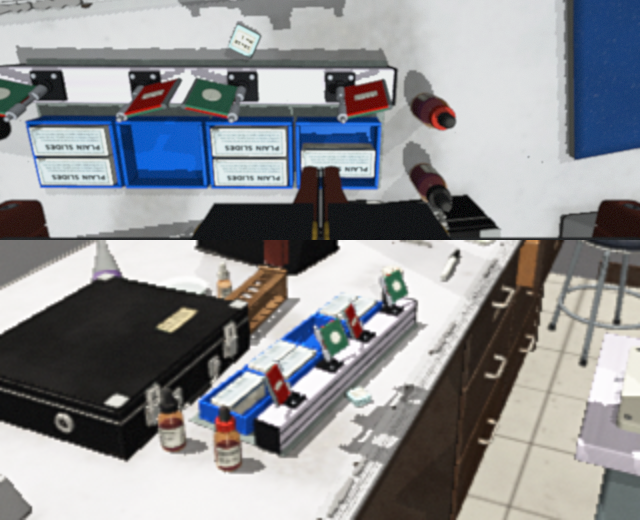

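The tag by the bottles now lies fully to the left and shows red ((365,97) in the wrist view), at the same angle as the other red tag. The full bins' tags show green, and the cartons and bottles haven't moved.

```bash
python3 -c "
from plant import env
print(env.finish_job(), env.observe()['time'])"
```

```text
the job is handed in; nothing more can be done
the job is handed in; nothing more can be done
```

The job is handed in, and all four tags now match their bins. From the left, the bins hold 1, 2, 0 and 2 cartons, and only the leftmost tag was wrong: it showed green on a bin that isn't full. I swept that tag from behind with the shut fingertips, toward the robot and then left, until it fell over to its red side.

**Last checks:**
- **Tags:** the final wrist and side pictures show red, green, red, green from the left. The turned tag rests at the same angle as the other red one. I judged the angles by eye and didn't measure the joints.
- **Forces:** readings at the end of each move were at most about 1.5 N. I didn't log the force during moves.
- **Surroundings:** the cartons, both bottles and the coverslip box look where they were. In the final side view the marker looks undisturbed. The canister is not clearly visible in the last pictures, but the arm never worked near it.
- **Robot:** the arm was about 0.22 m above the bench, touching nothing, at about 5 s on the clock.

No check failed. The top and wrist estimates of the tag's position differed by about 3 mm, which the sweep had room for.

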